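# Load the wheel-job sockets into the carry tray in order

## Task

The four coloured impact sockets stand on the wooden rail in the order in which the wheel job needs them. Move them into the four wells of the black carry tray, one per well, keeping that order counted from the red ends: the socket nearest the rail's red end goes into the well nearest the tray's red end block, the next one into the next well, and so on. Leave every socket standing upright on the floor of its well, let go and at rest.

Things in the scene. Friction and masses are not known exactly. Their poses are not given: they have to be found in the camera images.
- socket_blue: Deep impact socket, upright steel cylinder 70 mm tall with a blue sleeve (36 mm across, 6 to 60 mm above its foot; bare nose above it 31 mm across). 0.15 to 0.3 kg. Origin: centre of its underside, z up along its axis; yaw means nothing. Starts loose in the middle of the blue pad on the wooden rail; neighbours stand 62 mm apart.
- socket_yellow: Deep impact socket, upright steel cylinder 70 mm tall with a yellow sleeve (36 mm across, 6 to 60 mm above its foot; bare nose above it 31 mm across). 0.15 to 0.3 kg. Origin: centre of its underside, z up along its axis; yaw means nothing. Starts loose in the middle of the yellow pad on the wooden rail; neighbours stand 62 mm apart.
- socket_green: Deep impact socket, upright steel cylinder 70 mm tall with a green sleeve (36 mm across, 6 to 60 mm above its foot; bare nose above it 31 mm across). 0.15 to 0.3 kg. Origin: centre of its underside, z up along its axis; yaw means nothing. Starts loose in the middle of the green pad on the wooden rail; neighbours stand 62 mm apart.
- socket_white: Deep impact socket, upright steel cylinder 70 mm tall with a white sleeve (36 mm across, 6 to 60 mm above its foot; bare nose above it 31 mm across). 0.15 to 0.3 kg. Origin: centre of its underside, z up along its axis; yaw means nothing. Starts loose in the middle of the white pad on the wooden rail; neighbours stand 62 mm apart.
- pad_blue: Flat blue pad, 54 x 54 x 4 mm, fixed on the rail, its top 12 mm above the bench; the blue socket starts on it. The four pads lie in a row 62 mm apart, in an order that varies. Origin: centre of its underside. +y runs along the rail to its end with the red block (30 mm tall, centre 46 mm from the nearest pad's; a black block is at the other end).
- pad_yellow: Flat yellow pad, 54 x 54 x 4 mm, fixed on the rail, its top 12 mm above the bench; the yellow socket starts on it. The four pads lie in a row 62 mm apart, in an order that varies. Origin: centre of its underside. +y runs along the rail to its end with the red block (30 mm tall, centre 46 mm from the nearest pad's; a black block is at the other end).
- pad_green: Flat green pad, 54 x 54 x 4 mm, fixed on the rail, its top 12 mm above the bench; the green socket starts on it. The four pads lie in a row 62 mm apart, in an order that varies. Origin: centre of its underside. +y runs along the rail to its end with the red block (30 mm tall, centre 46 mm from the nearest pad's; a black block is at the other end).
- pad_white: Flat white pad, 54 x 54 x 4 mm, fixed on the rail, its top 12 mm above the bench; the white socket starts on it. The four pads lie in a row 62 mm apart, in an order that varies. Origin: centre of its underside. +y runs along the rail to its end with the red block (30 mm tall, centre 46 mm from the nearest pad's; a black block is at the other end).
- tray: Fixed black tray, 66 x 304 mm, lying on the bench. Origin: middle of its underside, z up. Four open square wells, centres at x = 0, y = -93, -31, +31, +93 mm: 58 mm wide inside, floor 6 mm and rims 20 mm above the origin, walls 4 mm thick. A red and a black end block (tops 36 mm above the bench) stand beyond the ends of the row; which is at which end varies.
- stop_red: Red end block on the tray, 50 x 22 mm, 30 mm tall, fixed. Origin: centre of its underside. It stands at y = +139 or -139 mm of the tray's frame and marks the tray's red end, 46 mm from the nearest well's centre. The rail has a similar red block, not listed.
Things that resemble listed ones, but are neither listed nor needed, are in the scene too. Leave any orange or purple look-alike of the socket_yellow alone.

How it is judged:
At the end, for the whole second after the job is handed in: Each socket in its own well, in the order of its pads from the red end: foot within 13.5 mm of the row's middle line and 46, 108, 170 or 232 mm (+-14.5) from the red block, 2 to 11 mm above the tray's origin, upright to 0.12 rad, at rest (0.02 m/s, 0.2 rad/s) (((y of each of pad_yellow, pad_green, pad_white in the frame of pad_blue below -0.02 m and horizontal distance between socket_blue and stop_red between 0.0315 and 0.0605 m) or (((y of pad_yellow in the frame of pad_blue above 0.02 m and y of each of pad_green, pad_white in the frame of pad_blue below -0.02 m) or (y of each of pad_yellow, pad_white in the frame of pad_blue below -0.02 m and y of pad_green in the frame of pad_blue above 0.02 m) or (y of each of pad_yellow, pad_green in the frame of pad_blue below -0.02 m and y of pad_white in the frame of pad_blue above 0.02 m)) and horizontal distance between socket_blue and stop_red between 0.0935 and 0.1225 m) or (((y of each of pad_yellow, pad_green in the frame of pad_blue above 0.02 m and y of pad_white in the frame of pad_blue below -0.02 m) or (y of each of pad_yellow, pad_white in the frame of pad_blue above 0.02 m and y of pad_green in the frame of pad_blue below -0.02 m) or (y of pad_yellow in the frame of pad_blue below -0.02 m and y of each of pad_green, pad_white in the frame of pad_blue above 0.02 m)) and horizontal distance between socket_blue and stop_red between 0.1555 and 0.1845 m) or (y of each of pad_yellow, pad_green, pad_white in the frame of pad_blue above 0.02 m and horizontal distance between socket_blue and stop_red between 0.2175 and 0.2465 m)) and x of socket_blue in the frame of tray between -0.0135 and 0.0135 m and z of socket_blue in the frame of tray between 0.002 and 0.011 m and angle between each of socket_blue, socket_yellow, socket_green, socket_white's own z axis and vertical below 0.12 rad and linear speed of each of socket_blue, socket_yellow, socket_green, socket_white below 0.02 m/s and angular speed of each of socket_blue, socket_yellow, socket_green, socket_white below 0.2 rad/s and ((y of each of pad_blue, pad_green, pad_white in the frame of pad_yellow below -0.02 m and horizontal distance between socket_yellow and stop_red between 0.0315 and 0.0605 m) or (((y of pad_blue in the frame of pad_yellow above 0.02 m and y of each of pad_green, pad_white in the frame of pad_yellow below -0.02 m) or (y of each of pad_blue, pad_white in the frame of pad_yellow below -0.02 m and y of pad_green in the frame of pad_yellow above 0.02 m) or (y of each of pad_blue, pad_green in the frame of pad_yellow below -0.02 m and y of pad_white in the frame of pad_yellow above 0.02 m)) and horizontal distance between socket_yellow and stop_red between 0.0935 and 0.1225 m) or (((y of each of pad_blue, pad_green in the frame of pad_yellow above 0.02 m and y of pad_white in the frame of pad_yellow below -0.02 m) or (y of each of pad_blue, pad_white in the frame of pad_yellow above 0.02 m and y of pad_green in the frame of pad_yellow below -0.02 m) or (y of pad_blue in the frame of pad_yellow below -0.02 m and y of each of pad_green, pad_white in the frame of pad_yellow above 0.02 m)) and horizontal distance between socket_yellow and stop_red between 0.1555 and 0.1845 m) or (y of each of pad_blue, pad_green, pad_white in the frame of pad_yellow above 0.02 m and horizontal distance between socket_yellow and stop_red between 0.2175 and 0.2465 m)) and x of socket_yellow in the frame of tray between -0.0135 and 0.0135 m and z of socket_yellow in the frame of tray between 0.002 and 0.011 m and ((y of each of pad_blue, pad_yellow, pad_white in the frame of pad_green below -0.02 m and horizontal distance between socket_green and stop_red between 0.0315 and 0.0605 m) or (((y of pad_blue in the frame of pad_green above 0.02 m and y of each of pad_yellow, pad_white in the frame of pad_green below -0.02 m) or (y of each of pad_blue, pad_white in the frame of pad_green below -0.02 m and y of pad_yellow in the frame of pad_green above 0.02 m) or (y of each of pad_blue, pad_yellow in the frame of pad_green below -0.02 m and y of pad_white in the frame of pad_green above 0.02 m)) and horizontal distance between socket_green and stop_red between 0.0935 and 0.1225 m) or (((y of each of pad_blue, pad_yellow in the frame of pad_green above 0.02 m and y of pad_white in the frame of pad_green below -0.02 m) or (y of each of pad_blue, pad_white in the frame of pad_green above 0.02 m and y of pad_yellow in the frame of pad_green below -0.02 m) or (y of pad_blue in the frame of pad_green below -0.02 m and y of each of pad_yellow, pad_white in the frame of pad_green above 0.02 m)) and horizontal distance between socket_green and stop_red between 0.1555 and 0.1845 m) or (y of each of pad_blue, pad_yellow, pad_white in the frame of pad_green above 0.02 m and horizontal distance between socket_green and stop_red between 0.2175 and 0.2465 m)) and x of socket_green in the frame of tray between -0.0135 and 0.0135 m and z of socket_green in the frame of tray between 0.002 and 0.011 m and ((y of each of pad_blue, pad_yellow, pad_green in the frame of pad_white below -0.02 m and horizontal distance between socket_white and stop_red between 0.0315 and 0.0605 m) or (((y of pad_blue in the frame of pad_white above 0.02 m and y of each of pad_yellow, pad_green in the frame of pad_white below -0.02 m) or (y of each of pad_blue, pad_green in the frame of pad_white below -0.02 m and y of pad_yellow in the frame of pad_white above 0.02 m) or (y of each of pad_blue, pad_yellow in the frame of pad_white below -0.02 m and y of pad_green in the frame of pad_white above 0.02 m)) and horizontal distance between socket_white and stop_red between 0.0935 and 0.1225 m) or (((y of each of pad_blue, pad_yellow in the frame of pad_white above 0.02 m and y of pad_green in the frame of pad_white below -0.02 m) or (y of each of pad_blue, pad_green in the frame of pad_white above 0.02 m and y of pad_yellow in the frame of pad_white below -0.02 m) or (y of pad_blue in the frame of pad_white below -0.02 m and y of each of pad_yellow, pad_green in the frame of pad_white above 0.02 m)) and horizontal distance between socket_white and stop_red between 0.1555 and 0.1845 m) or (y of each of pad_blue, pad_yellow, pad_green in the frame of pad_white above 0.02 m and horizontal distance between socket_white and stop_red between 0.2175 and 0.2465 m)) and x of socket_white in the frame of tray between -0.0135 and 0.0135 m and z of socket_white in the frame of tray between 0.002 and 0.011 m); the robot touches nothing.
It also fails if it takes over 99 s, if anything falls off the work surface, if the arm or the gripper's body presses on something with over 40 N, if the wrist force passes 120 N, or if a joint passes its speed limit or range.

## Robot

A 6-joint arm with a two-finger parallel gripper is mounted at the origin on the work surface. World frame = base frame: x ahead of the robot, y to its left, z up, the work surface at z = 0. Lengths are in m, angles in rad, forces in N, time in s.
With the tool pointing down it reaches from about 0.35 to 0.975 m from the base axis. Payload 17.4 kg.
Tool frame: the origin (TCP) lies at the very end of the fingers, on their centre line; the grasp point (between the pads) lies pinch_z behind it (pinch_z is the distance from the TCP to the grasp point, in m); z points along the fingers, y is the line along which they close (so a half turn about z gives the same grasp; the last joint's range is limited). The gripper opens to 85 mm and grips with 20 to 120 N. Pads are 22 mm wide; open, the fingers measure 114 mm over their backs; the gripper's body (76 mm by 85 mm) begins 54 mm behind the grasp point. The pads swing forward as they close: fully open they stand 13 mm farther back than shut.
Start: joints at [-1.342, 0.116, 1.442, -0, 1.584, -0.038], TCP at [0.178, -0.651, 0.231] pointing down, gripper open.
Joint ranges: [-2.83, 2.83], [-0.83, 2.19], [0.07, 2.5], [-1.14, 4.28], [0.01, 3], [-2.97, 2.97]. Speed limits (rad/s): [1.89, 1.89, 2.22, 3.14, 3.14, 3.14].

## Interface

Orientations are given as a unit quaternion [x, y, z, w].
In Python, from plant import movep, movel, goto_joints, open_jaws, close_gripper, pause, inverse_kinematics, get_state, capture, calibration, IKError, sign_off, pinch_z gives the robot as it stands. Calls block until the motion is done:
- movep(position, orientation): joint-space move of the TCP to a pose.
- movel(position, feed=0.15, frame=None, threshold=None): straight line of the TCP; frame=None keeps the orientation; feed is the mean speed in m/s. With threshold (N) it stops when the force on the tool has changed by that much, and returns True; else False.
- goto_joints(angles): joint-space move.
- open_jaws() and close_gripper(f_grip=None): open the fingers fully, or close them until they stop; f_grip is the grip in N (None keeps the last).
- pause(seconds).
- inverse_kinematics(position, orientation): joint angles nearest the present ones, or None.
- get_state(): the state.
- capture(name): name is "scene" or "top" or "wrist"; returns the picture (420x560x3 uint8, red, green, blue); there is no depth.
- calibration(name): a dict with "fovy" (degrees; the focal length in pixels is half the picture's height over the tangent of half this angle, whatever the lens; pixels are square), "cx", "cy" (the principal point, pixels), "rvec" (rotation vector, rad) and "tvec" (3), from world to camera coordinates, as OpenCV has them; the wrist camera has in their place "mount" (4x4, takes a point from camera to tool coordinates, whose origin is the TCP and whose axes are the flange's). Camera axes: x right, y down, z forward; pixel columns grow to the right and rows downward; lengths in m; the calibration is good to about 2 mm. The wrist camera is an equidistant fisheye: a pixel r from the principal point sees the ray r / f radians off the axis. A picture is of the moment at which its call begins: read the wrist's pose just before it. calibration takes no time and is no camera call.
A pose or a line that the arm cannot do raises IKError and nothing moves.
- sign_off(): hands the job in; it is judged then, once.
The state is a dict: "time_s": time; "qpos": joint angles; "qvel": joint speeds; "effort": joint torques, N m; "tool_pos": TCP position; "ee_rot": TCP orientation; "wrist_force": force on the tool from outside, world axes, zero at the start; "moment": the same for the moment, N m; "gripper_width": opening from 0.0 (shut) to 1.0 (fully open); "gripper_force": force on a finger pad.
Only numpy, scipy, OpenCV 4.12 (cv2) and the standard library are available. Lean on these libraries where they do the work, as an engineer would, in place of code of your own. Each camera call takes 0.05 s, during which the arm holds its last target. There are 200 camera calls.

## Working session

There is one attempt and no reset: what is moved stays moved. The work goes in short steps, each a Python script; the robot and the scene stay as the last script left them, time stands still between calls to the robot, and variables do not carry over. Pictures are saved under pics/ and viewed, at most 14 in all, crops included, and the job is handed in when it is done.

```bash
ls; mkdir -p pics; python3 - <<'E'
from plant import *
import cv2
for n in("scene","top"):
    cv2.imwrite(f"pics/{n}0.png",capture(n)[:,:,::-1]); print(n,calibration(n))
print(calibration("wrist"),pinch_z,get_state())
E
```

```text
pics
scene {'fovy': 42.196064465013635, 'cx': 283.3006999347994, 'cy': 206.68742896044031, 'rvec': array([ 1.81299048,  1.55247267, -0.70123908]), 'tvec': array([-0.07278865, -0.30009914,  1.31044991])}
top {'fovy': 46.4954210869361, 'cx': 281.8582241430726, 'cy': 201.43174680559312, 'rvec': array([ 2.14713192, -2.177859  ,  0.0677715 ]), 'tvec': array([0.00993419, 0.49939029, 0.68081153])}
{'fovy': 65.70646984690485, 'cx': 279.3711637388834, 'cy': 211.66049609307004, 'mount': array([[ 9.45295162e-06, -9.46373594e-01, -3.23074325e-01,
         8.39211532e-02],
       [ 9.99999986e-01, -4.45830998e-05,  1.59855537e-04,
         2.12078054e-04],
       [-1.65686714e-04, -3.23074322e-01,  9.46373581e-01,
        -1.42856969e-01],
       [ 0.00000000e+00,  0.00000000e+00,  0.00000000e+00,
         1.00000000e+00]])} 0.0187 {'time_s': 0.1, 'qpos': array([-1.34182365e+00,  1.16439524e-01,  1.44220311e+00, -3.10769461e-05,
        1.58400405e+00, -3.78193558e-02]), 'qvel': array([-0.00042889, -0.00049174, -0.00249098, -0.0017698 , -0.0001724 ,
        0.00199681]), 'effort': array([ 3.72832685e-03, -7.33662629e+01, -6.33787966e+01,  1.12027560e-04,
        5.19873312e-03,  3.68744770e-05]), 'tool_pos': array([ 0.17788646, -0.65095829,  0.2306321 ]), 'ee_rot': array([ 9.91115826e-01,  1.33000534e-01, -6.57602412e-05, -5.23129574e-04]), 'wrist_force': array([ 0.0621636 , -0.2398253 , -0.01251537]), 'moment': array([-0.03406028, -0.00334252, -0.02795864]), 'gripper_force': 0.0, 'gripper_width': 0.998254921432116}
```

View pics/scene0.png

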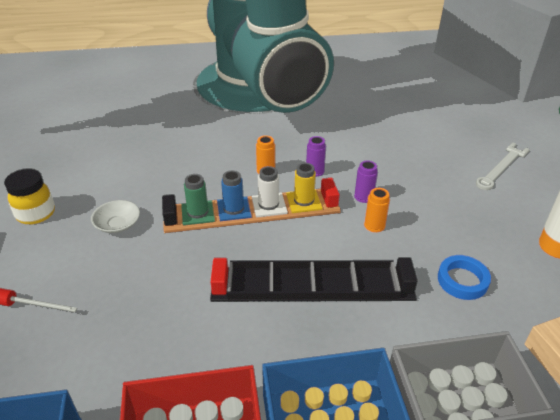

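View pics/top0.png

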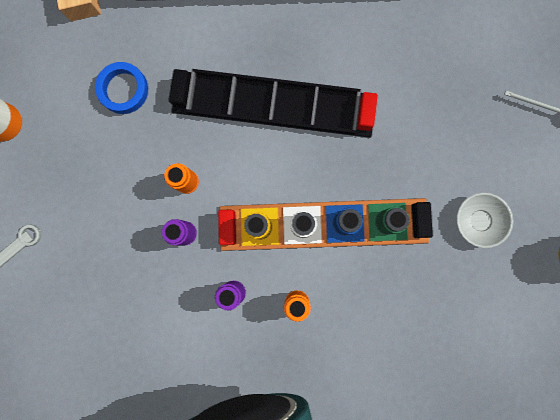

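The rail's red end is at top-view (227,226). The order from there is yellow (255,226), white (303,224), blue (349,222), green (397,220). The tray's red block is at (368,112). The orange (180,178), (297,306) and purple (178,232), (229,295) cylinders stand off the rail, so they are look-alikes to leave alone. I'll enlarge to confirm.

```bash
cat > h.py <<'E'
import numpy as np, cv2
from plant import calibration
def cast(n,px,z):
    c=calibration(n); R=cv2.Rodrigues(c["rvec"])[0]; t=c["tvec"]; f=210/np.tan(np.radians(c["fovy"]/2))
    o=-R.T@t; d=R.T@np.array([(px[0]-c["cx"])/f,(px[1]-c["cy"])/f,1]); return o+d*(z-o[2])/d[2]
E
python3 - <<'E'
import cv2,numpy as np
from h import cast
im=cv2.imread("pics/top0.png")
c=im[55:255,160:440]; cv2.imwrite("pics/crop.png",cv2.resize(c,None,fx=2.8,fy=2.8,interpolation=cv2.INTER_CUBIC))
P=[cast("top",p,.082)for p in[(256,226),(303.5,224),(349,222),(397,220)]]
print(np.round(P,4)); print(np.linalg.norm(np.diff(P,axis=0),axis=1))
for p in[(227,226),(422,220)]:print("railblk",cast("top",p,.038).round(4))
h=cv2.cvtColor(im,cv2.COLOR_BGR2HSV)
for nm,m in(("red",cv2.inRange(h,(0,170,150),(6,255,255))|cv2.inRange(h,(174,170,150),(180,255,255))),("dark",cv2.inRange(h,(0,0,0),(180,255,60)))):
    for k in cv2.findContours(m,cv2.RETR_EXTERNAL,cv2.CHAIN_APPROX_NONE)[0]:
        if cv2.contourArea(k)>150: print(nm,cv2.minAreaRect(k))
E
```

```text
[[ 0.4623  0.0356  0.082 ]
 [ 0.464  -0.0267  0.082 ]
 [ 0.4658 -0.0861  0.082 ]
 [ 0.4675 -0.1486  0.082 ]]
[0.06235283 0.05946288 0.0624381 ]
railblk [0.4646 0.08   0.038 ]
railblk [ 0.4691 -0.1922  0.038 ]
red ((227.0, 227.0), (34.0, 16.0), 90.0)
red ((368.27813720703125, 108.88566589355469), (13.845686912536621, 33.12449264526367), 6.709836483001709)
dark ((248.0, 406.0), (26.0, 118.0), 90.0)
dark ((226.5, 297.5), (15.0, 13.0), 90.0)
dark ((255.5, 224.5), (15.0, 15.0), 90.0)
dark ((303.25, 222.75), (15.55634880065918, 14.849242210388184), 45.0)
dark ((350.5, 220.5), (15.0, 15.0), 90.0)
dark ((397.5, 219.5), (15.0, 15.0), 90.0)
dark ((382.9151611328125, 223.06639099121094), (25.279998779296875, 15.719999313354492), 73.73979187011719)
dark ((421.6153564453125, 219.57691955566406), (35.61175537109375, 19.02621841430664), 86.8201675415039)
dark ((271.3923034667969, 101.36154174804688), (205.7736053466797, 46.76109313964844), 7.125016689300537)
```

View pics/crop.png

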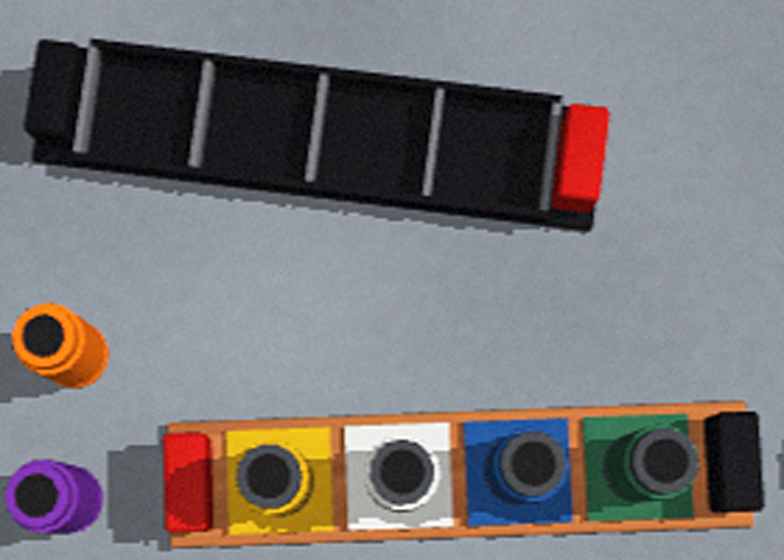

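The crop confirms the order. Its pixels give the tray dividers at (202,113), (317,128) and (434,142), and the block tops at (585,152) red and (57,88) black.

```bash
python3 - <<'E'
import numpy as np
from h import cast
S=np.array([cast("top",p,.082)for p in[(255.5,224.5),(303.25,222.75),(350.5,220.5),(397.5,219.5)]])
print(S.round(4),np.linalg.norm(np.diff(S,axis=0),axis=1))
cr=lambda x,y:(160+(x+.5)/2.8-.5,55+(y+.5)/2.8-.5)
D=np.array([cast("top",cr(*p),.02)for p in[(202,113),(317,128),(434,142)]])
B=np.array([cast("top",cr(*p),.036)for p in[(585,152),(57,88)]])
print(D.round(4),np.linalg.norm(np.diff(D,axis=0),axis=1));print(B.round(4),B.mean(0),np.linalg.norm(B[0]-B[1]))
# scene check: red tray block top / nose tops
for p in[(303,172),(268,175),(232,178),(195,181)]:print(cast("scene",p,.082).round(3))
for p in[(220,264),(406,263)]:print(cast("scene",p,.036).round(3))
E
```

```text
[[ 0.4642  0.0363  0.082 ]
 [ 0.4657 -0.0264  0.082 ]
 [ 0.4677 -0.0881  0.082 ]
 [ 0.4681 -0.1492  0.082 ]] [0.06268622 0.0617731  0.0610831 ]
[[ 0.6586  0.0748  0.02  ]
 [ 0.6492  0.0142  0.02  ]
 [ 0.6404 -0.0471  0.02  ]] [0.06133272 0.06188819]
[[ 0.6289 -0.1232  0.036 ]
 [ 0.6684  0.148   0.036 ]] [0.64868183 0.01241245 0.036     ] 0.2740210958247974
[0.477 0.029 0.082]
[ 0.477 -0.03   0.082]
[ 0.476 -0.089  0.082]
[ 0.476 -0.149  0.082]
[ 0.622 -0.122  0.036]
[0.661 0.152 0.036]
```

Measurements agree: 62 mm spacings, tray centre near (0.649, 0.013). First I'll move yellow on its own.

```bash
cat >> h.py <<'E'
from plant import *
from scipy.spatial.transform import Rotation as Ro
S=np.array([[.4648,.0358],[.4658,-.0262],[.4668,-.0882],[.4678,-.1498]])
C=np.array([.649,.0135]); u=np.array([-.0395,-.2712]); u/=np.linalg.norm(u)
W=[C+u*(.093-.062*k) for k in range(4)]
def quat(row):  # tool down, jaws close across the row
    y=np.array([-row[1],row[0],0]); best=None
    for s in(1,-1):
        yy=s*y/np.linalg.norm(y); z=np.array([0,0,-1.]); q=Ro.from_matrix(np.c_[np.cross(yy,z),yy,z]).as_quat()
        j=inverse_kinematics([.55,-.05,.2],q)
        if j is not None and(best is None or abs(j[5])<best[0]): best=(abs(j[5]),q)
    return best[1]
QR=quat(np.array([.003,-.1856])); QT=quat(u)
if QR@QR and abs((Ro.from_quat(QR).inv()*Ro.from_quat(QT)).magnitude())>1.5: QT=(Ro.from_quat(QT)*Ro.from_euler('z',np.pi)).as_quat()
def pick(k):
    movep([*S[k],.15],QR); movel([*S[k],.036],feed=.15); close_gripper(50)
    s=get_state(); print("grip",k,s["gripper_width"],s["gripper_force"])
    movel([*S[k],.15],feed=.2)
def place(k):
    movep([*W[k],.15],QT); movel([*W[k],.042],feed=.15)
    hit=movel([*W[k],.0275],feed=.025,threshold=6)
    s=get_state(); print("place",k,hit,s["tool_pos"].round(4),s["gripper_width"],s["wrist_force"].round(1))
    open_jaws(); movel([*W[k],.15],feed=.25); print("t",get_state()["time_s"])
E
python3 - <<'E'
from h import *
print(inverse_kinematics([*S[0],.15],QR),inverse_kinematics([*W[0],.15],QT),W)
pick(0); place(0)
cv2.imwrite("pics/w1.png",capture("wrist")[:,:,::-1]); cv2.imwrite("pics/t1.png",capture("scene")[:,:,::-1])
E
```

```text
[ 2.21429966e-02 -3.22364919e-01  1.97841024e+00 -4.44089210e-16
  1.48554733e+00  5.98061093e-03] [-1.62756338e-01  7.43551721e-02  1.61851681e+00 -4.44089210e-16
  1.44872067e+00 -1.81243715e-02] [array([ 0.63559607, -0.07852899]), array([ 0.64453202, -0.01717633]), array([0.65346798, 0.04417633]), array([0.66240393, 0.10552899])]
grip 0 0.4106992827425321 49.58596408367157
place 0 True [ 0.6357 -0.0786  0.0306] 0.4073901773818085 [-2.  -0.3  5.8]
t 8.2667
```

View pics/t1.png

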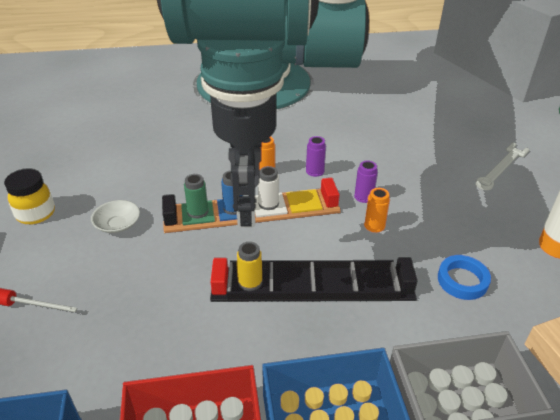

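View pics/w1.png

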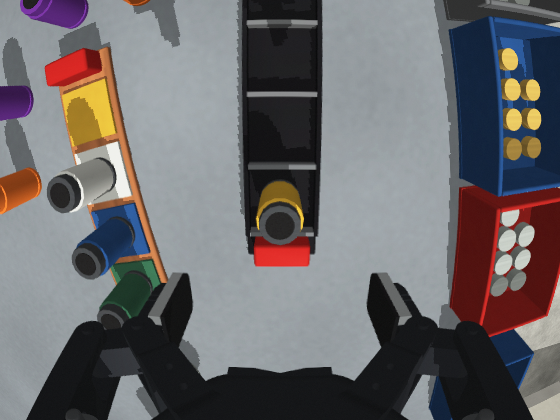

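Yellow stands upright in the red-end well, at scene (250,265) and wrist (281,222). It is centred across the tray. I'll move the other three.

```bash
python3 - <<'E'
from h import *
for k in(1,2,3): pick(k); place(k)
goto_joints([-1.342,.116,1.442,0,1.584,-.038])
im=capture("top"); cv2.imwrite("pics/t2.png",cv2.resize(im[40:265,150:450,::-1],None,fx=2.6,fy=2.6)); cv2.imwrite("pics/s2.png",capture("scene")[:,:,::-1])
d=cv2.inRange(cv2.cvtColor(im,cv2.COLOR_RGB2GRAY),60,115)
print(get_state()["time_s"])
E
```

```text
grip 1 0.41188942551832247 49.59593117237091
place 1 True [ 0.6447 -0.0172  0.0306] 0.4110060633010806 [-1.9  0.7  6.2]
t 14.5417
grip 2 0.40811935962481477 49.65664744377136
place 2 True [0.6536 0.0442 0.0307] 0.4103070420522296 [-0.8  0.5  5.6]
t 20.925
grip 3 0.40913778226603553 49.70299780368805
place 3 True [0.6625 0.1056 0.0307] 0.4083121911859275 [-0.5  0.2  5.6]
t 27.8583
31.1167
```

View pics/t2.png

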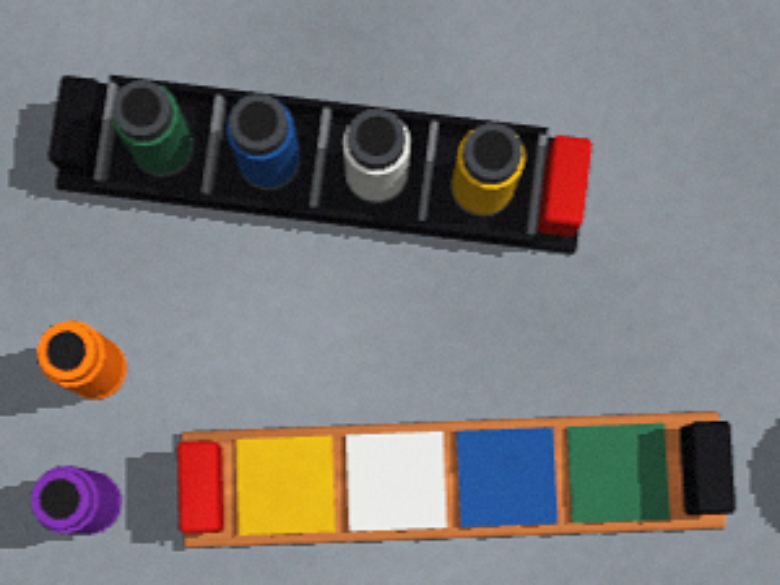

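View pics/s2.png

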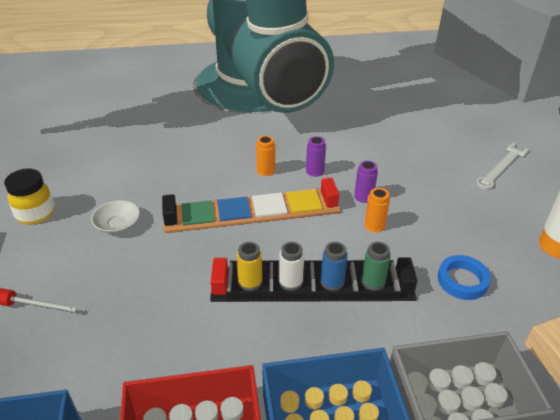

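All four are upright in order from red: yellow, white, blue, green, with nose tops at crop (493,150), (377,137), (260,122), (143,109). One numeric check, then hand in if it holds.

```bash
python3 - <<'E'
from h import *
cr=lambda x,y:(150+(x+.5)/2.6-.5,40+(y+.5)/2.6-.5)
B=np.array([cast("top",cr(*p),.036)[:2]for p in[(568,186),(78,122)]]); v=(B[1]-B[0])/np.linalg.norm(B[1]-B[0]); ok=True
for i,p in enumerate([(493,150),(377,137),(260,122),(143,109)]):
    d=cast("top",cr(*p),.076)[:2]-B[0]; a,b=d@v,v[0]*d[1]-v[1]*d[0]; print(round(a,4),round(b,4)); ok&=abs(a-.046-.062*i)<.011 and abs(b)<.010
print(ok, ok and sign_off())
E
```

```text
0.0453 -0.0019
0.1059 -0.0008
0.1677 -0.0007
0.2297 0.0004
the job is handed in; nothing more can be done
True None
```

The job is handed in at about 31 s of the 99 s allowed. From the red end, yellow, white, blue and green each stand upright and released in their wells, within about 3 mm of centre by the last camera check; I have not seen the judge's verdict.

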